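Square a display plaque into the glue-up jig

TASK

Take the yellow-faced wooden plaque out of its rack and lay it flat in the plywood glue-up jig with its yellow face up, ready for a felt motif to be stuck on. Push it square and flush into the fence corner: one long side fully against the long dark fence and one end fully against the short dark fence. Leave the blue plaque in the rack and the glue bottle, mug and brush where they are.

Things in the scene. Friction and masses are not known exactly. Their poses are not given: they have to be found in the camera images.
- plaque: brown wooden plaque to be placed, 140 x 24 x 60 mm, one broad face painted yellow (paint wraps 9 mm round the edges); starts standing on a long edge in a rack slot. Origin: middle of the edge face it stands on at the start. x along the 140 mm length, y through the 24 mm thickness and out of the yellow face, z along the 60 mm width (up at the start). Lying with yellow up, its y points up
- plaque_center (a point): the centre of the yellow-faced plaque's solid; axes as plaque (30 mm along z from that origin)
- rack: fixed pale wooden rack, 160 (x) x 170 (y) mm, base 8 mm thick; origin: centre of its underside, on the table. Two slots along its x, centred at y = -45 and +45 mm, 28 mm wide between 6 mm walls, wall tops 28 mm above the table. One plaque stands in each, top 68 mm above the table, painted face to the rack's +y. Which plaque is in which slot varies
- blue_plaque: the other plaque, same size and axes as the yellow one, painted blue; must stay in the rack
- jig: fixed jig: plywood platform 30 mm high, two dark fences 18 mm thick rising 20 mm above it. Origin on the table under the middle of the free surface, 80 mm (x, -40 to +40) by 200 mm (y, -100 to +100). Long fence's inner face at x = +40 mm, running along y; short fence's inner face at y = -100 mm, running along x. Other two sides open
- jig_corner (a point): the inside corner of the jig where the two fences' inner faces meet, at platform height (30 mm above the table); axes as jig, so the free surface lies towards -x and +y
- glue: white glue bottle with red cap, 56 mm in diameter, 140 mm tall, origin at the centre of its underside; leave it alone
- mug: blue mug, 80 mm in diameter, 90 mm tall, origin at the centre of its underside; leave it alone
- brush: brush lying on the table along its x, origin at the middle of its underside; leave it alone
Not all that is in view belongs to the job. Several things have the shape of the jig; the one meant has the colours described above.

How it is judged (in metres and radians):
At the end, for the whole second after the job is handed in: The yellow plaque lies at rest flat on the jig's platform (within 0.06 rad), yellow face up, its length along the long fence within 0.03 rad, and no more than 3 mm (measured at its centre) away from each fence (angle between plaque_center's own y axis and vertical below 0.06 rad and z of plaque_center in the frame of jig_corner between 0.008 and 0.016 m and x of plaque_center in the frame of jig_corner between -0.033 and -0.026 m and y of plaque_center in the frame of jig_corner between 0.066 and 0.073 m and angle between the x axis of plaque_center and the y axis of jig_corner, either way round below 0.03 rad and linear speed of plaque below 0.02 m/s); the robot touches nothing.
It fails at once if the blue plaque is shifted by more than 25 mm (distance of blue_plaque from where it was at the start of the episode above 0.025 m).
It fails at once if the glue bottle is shifted by more than 25 mm or tipped (distance of glue from where it was at the start of the episode above 0.025 m or angle between glue's own z axis and vertical above 0.4 rad).
It fails at once if the mug is shifted by more than 25 mm or tipped (distance of mug from where it was at the start of the episode above 0.025 m or angle between mug's own z axis and vertical above 0.4 rad).
It fails at once if the brush is shifted by more than 25 mm (distance of brush from where it was at the start of the episode above 0.025 m).
It also fails if it takes over 72 s, if anything falls off the work surface, if the arm or the gripper's body presses on something with over 40 N, if the wrist force passes 120 N, or if a joint passes its speed limit or range.

ROBOT

A 6-joint arm with a two-finger parallel gripper is mounted at the origin on the work surface. World frame = base frame: x ahead of the robot, y to its left, z up, the work surface at z = 0. Lengths are in mm, angles in degrees, forces in N, time in s.
With the tool pointing down it reaches from about 350 to 725 mm from the base axis. Payload 4.3 kg.
Tool frame: the origin (TCP) lies on the centre line of the jaws, within the pads' length; the fingertips stand 11 mm ahead of it and the grasp point (between the pads) lies 8 mm behind it; z points along the fingers, y is the line along which they close (so a half turn about z gives the same grasp; the last joint's range is limited). The gripper opens to 85 mm and grips with 20 to 120 N. Pads are 22 mm wide; open, the fingers measure 114 mm over their backs; the gripper's body (76 mm by 85 mm) begins 54 mm behind the grasp point. The pads swing forward as they close: fully open they stand 13 mm farther back than shut.
Start: joints at [63.295, 21.618, 4.641, 73.018, 0, 83.68], TCP at [200.304, 539.021, 242.329] pointing down, gripper open.
Joint ranges: [-156.06, 156.06], [-48.1, 94.91], [-58.44, 69.94], [-101.28, 121.22], [-78.64, 73.56], [-180, 180]. Speed limits (degrees/s): [147.25, 147.25, 180, 180, 180, 180].

INTERFACE

Orientations are given as a 3x3 rotation matrix whose columns are the frame's x, y, z axes.
In Python, from rig import * gives the robot as it stands.
- The arm moves only by the shell command python3 -m handwheel 'ROWS'. ROWS is JSON, a list of rows, each an object with "offset": the shift along the tool's x, y, z in m, a list of three; "spin": the turn about the tool's z in rad; "jaw": the opening, from -1 (shut) to 1 (fully open). In form: [{"offset": [tx, ty, tz], "spin": spin, "jaw": jaw}, ...]. A call has 1 to 12 rows; each row shifts and turns the commanded pose from where the row before left it, along the tool's axes as they then stand; what a row does not reach is not made up. A row lasts 1/8 s, in which the tool goes at most 62.5 mm and 10.7 degrees, less where a joint would pass 70% of its speed; a pose out of reach is approached as far as the arm can. A call is refused whole if a number of a shift passes 0.0625 or a number of a turn 0.188, either way. A call with a gripper value outside its range is refused whole. The fingers move at their own pace and stop on an object; the grip force is fixed at half the most. Time passes only in rows, so rows that do not move let the fingers close. It gives the time, the measured TCP pose, the force, the opening and the grip force at its end, in the units of the state.
- get_state(): the state, without advancing time (a new reading comes with each control period).
- capture(name): name is "scene" or "top"; returns the picture (480x640x3 uint8, red, green, blue); there is no depth.
- get_calibration(name): a dict with "K" (3x3 intrinsics, pixels), "camera_from_world" (4x4, takes a point from world to camera coordinates). Camera axes: x right, y down, z forward; pixel columns grow to the right and rows downward; lengths in mm; the calibration is good to about 2 mm. A picture is of the moment at which its call begins. get_calibration takes no time and is no camera call.
- finish_job(): hands the job in; it is judged then, once.
The state is a dict: "time_s": time; "q": joint angles; "dq": joint speeds; "joint_efforts": joint torques, N m; "ee_pos": TCP position; "orientation": TCP orientation; "wrist_force": force on the tool from outside, world axes, zero at the start; "torque": the same for the moment, N m; "gripper_width": finger opening in mm; "gripper_force": force on a finger pad.
Only numpy, scipy, OpenCV 4.12 (cv2) and the standard library are available. Lean on these libraries where they do the work, as an engineer would, in place of code of your own. Each camera call takes 0.05 s, during which the arm holds its last target. There are 200 camera calls.

## Working session

There is one attempt and no reset: what is moved stays moved. The work goes in short steps, Python scripts to look and compute and a shell command to move; the robot and the scene stay as the last step left them, time stands still between calls to the robot, and variables do not carry over. Pictures are saved under pics/ and viewed, at most 10 in all, crops included, and the job is handed in when it is done.

```bash
mkdir -p pics; ls
python3 - <<'E'
from rig import *
import cv2,numpy as np
for n in("scene","top"):
    im=capture(n); cv2.imwrite(f"pics/{n}0.png",im[:,:,::-1])
    c=get_calibration(n); print(n,np.round(c["K"],1).tolist(),np.round(c["camera_from_world"],3).tolist())
s=get_state();print({k:np.round(v,3).tolist() for k,v in s.items()})
E
```

```text
pics
scene [[501.8, 0.0, 314.0], [0.0, 501.8, 240.0], [0.0, 0.0, 1.0]] [[-0.796, 0.605, -0.003, 458.769], [0.316, 0.41, -0.856, -67.592], [-0.516, -0.682, -0.518, 1442.21], [0.0, 0.0, 0.0, 1.0]]
top [[586.8, 0.0, 323.3], [0.0, 586.8, 241.7], [0.0, 0.0, 1.0]] [[-0.013, -1.0, -0.01, -51.409], [-0.996, 0.014, -0.083, 521.157], [0.083, 0.009, -0.997, 1331.754], [0.0, 0.0, 0.0, 1.0]]
{'time_s': 0.1, 'q': [63.294, 21.66, 4.572, 73.018, 0.002, 83.679], 'dq': [0.043, -0.107, 0.179, -0.013, 0.033, -0.013], 'joint_efforts': [0.001, -46.469, 27.058, 0.012, -0.0, -0.0], 'ee_pos': [200.037, 538.492, 241.436], 'orientation': [[-0.937, 0.348, -0.001], [0.348, 0.937, -0.002], [0.0, -0.002, -1.0]], 'wrist_force': [1.439, 0.14, -0.663], 'torque': [0.008, 0.045, -0.027], 'gripper_force': 0.0, 'gripper_width': 85.298}
```

View pics/scene0.png

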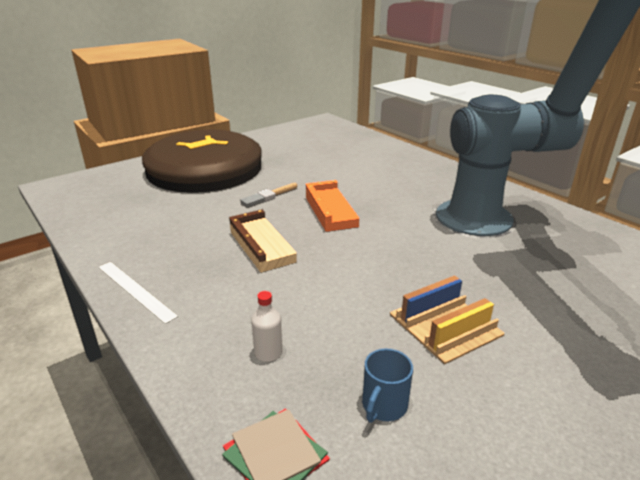

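View pics/top0.png

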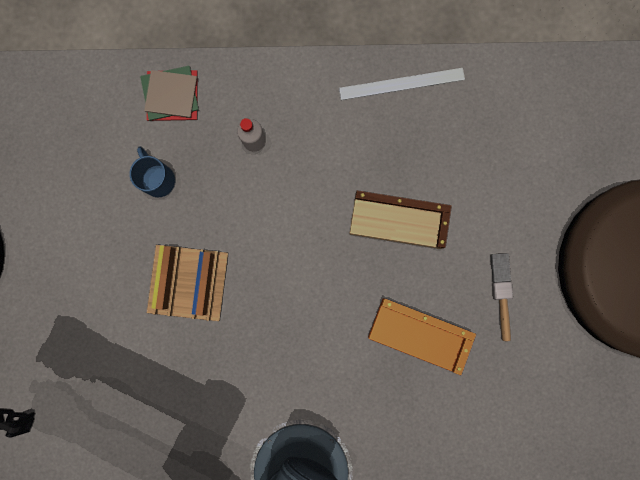

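Scene view: yellow plaque (465,322), blue plaque (433,297), plywood jig with dark fences (262,240) and an orange jig-shaped decoy (331,204). Top view: yellow plaque (156,278), blue plaque (202,283), plywood jig (400,220) and orange decoy (422,336).

Possible mix-ups in the top view are yellow plaque (156,278) vs blue plaque (202,283), and plywood jig (400,220) vs orange decoy (422,336). I choose the yellow plaque and the plywood jig, and check both in a crop.

```bash
cat > h.py <<'E'
from rig import *
import cv2,numpy as np
np.set_printoptions(precision=1,suppress=True)
def ray(n,uv,z):
    c=get_calibration(n);K=np.array(c["K"]);T=np.array(c["camera_from_world"])
    R,t=T[:3,:3],T[:3,3];o=-R.T@t
    d=(R.T@np.linalg.inv(K)@np.c_[np.reshape(uv,(-1,2)),np.ones(np.size(uv)//2)].T).T
    return o+d*((z-o[2])/d[:,2:])
def blob(im,lo,hi,box):
    hsv=cv2.cvtColor(im,cv2.COLOR_RGB2HSV);m=cv2.inRange(hsv,lo,hi)
    x0,y0,x1,y1=box;k=np.zeros_like(m);k[y0:y1,x0:x1]=255
    cs=cv2.findContours(m&k,cv2.RETR_EXTERNAL,cv2.CHAIN_APPROX_NONE)[0]
    return max(cs,key=cv2.contourArea)
E
python3 - <<'E'
from h import *
im=capture("top")
hsv=cv2.cvtColor(im,cv2.COLOR_RGB2HSV)
for p in[(158,270),(168,278),(400,220),(380,335),(400,197),(195,283),(180,283)]: print(p,hsv[p[1],p[0]])
print("cam",ray("top",(320,240),1e9)[0]*0, -np.array(get_calibration("top")["camera_from_world"])[:3,:3].T@np.array(get_calibration("top")["camera_from_world"])[:3,3])
y=blob(im,(22,150,80),(34,255,255),(140,235,175,325))
j=blob(im,(15,60,120),(32,160,255),(335,180,460,260))
for nm,c,z in(("yellow",y,68),("jig",j,30)):
    r=cv2.minAreaRect(c);b=cv2.boxPoints(r);w=ray("top",b,z);print(nm,r,"\n",b,"\n",w,w.mean(0))
    print(np.linalg.norm(w-np.roll(w,1,0),axis=1)); cv2.drawContours(im,[b.astype(int)],0,(255,0,255),1)
a=cv2.resize(im[235:330,140:240],None,fx=4,fy=4);b=cv2.resize(im[180:275,345:460],None,fx=4,fy=4)
cv2.imwrite("pics/crop1.png",np.hstack([a[:,:340],b])[:,:,::-1])
E
```

```text
(158, 270) [ 28 150 168]
(168, 278) [ 13 172  40]
(400, 220) [ 22  83 168]
(380, 335) [ 16 159 165]
(400, 197) [ 10 110 100]
(195, 283) [  7  44 122]
(180, 283) [ 15 116 156]
cam [-0. -0.  0.] [ 408.4  -70.4 1369.7]
yellow ((157.38844299316406, 276.98480224609375), (3.828207492828369, 62.37726974487305), 7.765166759490967) 
 [[151.3 307.6]
 [159.7 245.8]
 [163.5 246.3]
 [155.1 308.1]] 
 [[375.4 323.5  68. ]
 [512.2 306.2  68. ]
 [511.  297.7  68. ]
 [374.1 315.1  68. ]] [443.2 310.6  68. ]
[  8.5 137.9   8.6 137.9]
jig ((395.2254638671875, 222.716064453125), (87.01327514648438, 34.36293411254883), 9.090276718139648) 
 [[349.6 232.8]
 [355.  198.9]
 [440.9 212.6]
 [435.5 246.6]] 
 [[ 539.2 -118.9   30. ]
 [ 617.6 -132.7   30. ]
 [ 582.9 -329.3   30. ]
 [ 505.  -314.6   30. ]] [ 561.2 -223.9   30. ]
[198.7  79.6 199.6  79.3]
```

View pics/crop1.png

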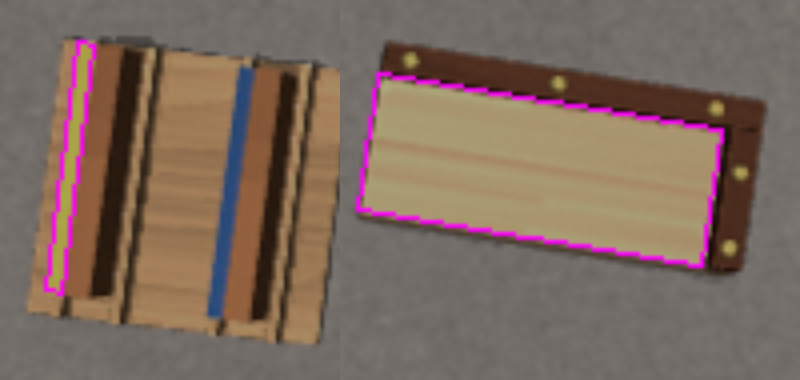

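The crop confirms the choice: the yellow-striped plaque is in the left slot, and the plywood jig has its long dark fence on top and its short one on the right. I'll carry the plaque to the jig, stand it near the long fence with yellow facing that fence, and tip it over away from the fence. Then I'll push it into the corner.

```bash
cat >> h.py <<'E'
def go(x,y,z,yaw_y=None):
    "delta in tool axes (mm, after the spin) and spin (rad) to reach the world TCP pose; yaw_y: world angle of tool y"
    s=get_state();R=np.array(s["orientation"]);a=np.arctan2(R[1,1],R[0,1])
    sp=0
    if yaw_y is not None: sp=-(np.radians(yaw_y)-a)
    sp=(sp+np.pi/2)%np.pi-np.pi/2
    a-=sp;Y=np.array([np.cos(a),np.sin(a)]);X=np.array([-Y[1],Y[0]])
    d=np.array([x,y])-np.array(s["ee_pos"])[:2]
    print("t",s["time_s"],"pos",np.array(s["ee_pos"]),"yaw_y",round(np.degrees(a+sp),1),"F",np.array(s["wrist_force"]),"w",round(float(s["gripper_width"]),1))
    print("spin %.3f  tool dx %.1f dy %.1f dz %.1f"%(sp,d@X,d@Y,s["ee_pos"][2]-z))
def jig(x,y,o=(561.2,-223.9),a=-10.0):
    c,s=np.cos(np.radians(a)),np.sin(np.radians(a));return o[0]+c*x-s*y,o[1]+s*x+c*y
E
python3 -m handwheel '[{"offset":[0,0,0],"spin":-0.115,"jaw":1},{"offset":[0,0,0],"spin":-0.115,"jaw":1},{"offset":[-0.045,-0.034,0],"spin":0,"jaw":1},{"offset":[-0.045,-0.034,0],"spin":0,"jaw":1},{"offset":[-0.045,-0.034,0],"spin":0,"jaw":1},{"offset":[-0.045,-0.034,0],"spin":0,"jaw":1},{"offset":[-0.045,-0.034,0],"spin":0,"jaw":1},{"offset":[-0.045,-0.033,0],"spin":0,"jaw":1},{"offset":[0,0,0],"spin":0,"jaw":1},{"offset":[0,0,0],"spin":0,"jaw":1}]'
python3 -c "
from h import *
go(442.3,303.2,50,82.8)"
```

```text
time_s: 1.4
ee_pos: [442.3, 303.7, 242.0]
orientation: [[-0.992, 0.126, -0.001], [0.126, 0.992, 0.0], [0.001, -0.0, -1.0]]
wrist_force: [-0.2, -0.1, 0.4]
gripper_width: 85.4
gripper_force: 0.0
t 1.4 pos [442.3 303.7 242. ] yaw_y 82.8 F [-0.2 -0.1  0.4] w 85.4
spin -0.001  tool dx -0.1 dy -0.5 dz 192.0
```

```bash
python3 -m handwheel '[{"offset":[0,0,0.045],"spin":0,"jaw":1},{"offset":[0,0,0.045],"spin":0,"jaw":1},{"offset":[0,0,0.04],"spin":0,"jaw":1},{"offset":[0,0,0.03],"spin":0,"jaw":1},{"offset":[0,0,0.02],"spin":0,"jaw":1},{"offset":[0,0,0.012],"spin":0,"jaw":1},{"offset":[0,0,0],"spin":0,"jaw":1},{"offset":[0,0,0],"spin":0,"jaw":0},{"offset":[0,0,0],"spin":0,"jaw":-0.2},{"offset":[0,0,0],"spin":0,"jaw":-0.4},{"offset":[0,0,0],"spin":0,"jaw":-0.4},{"offset":[0,0,0],"spin":0,"jaw":-0.4}]'
python3 - <<'E'
from h import *
for n in("scene","top"): cv2.imwrite(f"pics/{n}1.png",capture(n)[:,:,::-1])
a=cv2.resize(cv2.imread("pics/scene1.png")[230:380,360:520],None,fx=3,fy=3);b=cv2.resize(cv2.imread("pics/top1.png")[225:335,130:245],None,fx=2.7,fy=2.7)
b=cv2.copyMakeBorder(b,0,max(0,450-b.shape[0]),0,0,0)[:450]
cv2.imwrite("pics/c2.png",np.hstack([a,b]))
E
```

```text
time_s: 2.9
ee_pos: [442.8, 303.7, 50.4]
orientation: [[-0.992, 0.126, 0.0], [0.126, 0.992, 0.0], [-0.0, 0.0, -1.0]]
wrist_force: [-0.2, 0.7, -0.3]
gripper_width: 25.8
gripper_force: 0.0
```

View pics/c2.png

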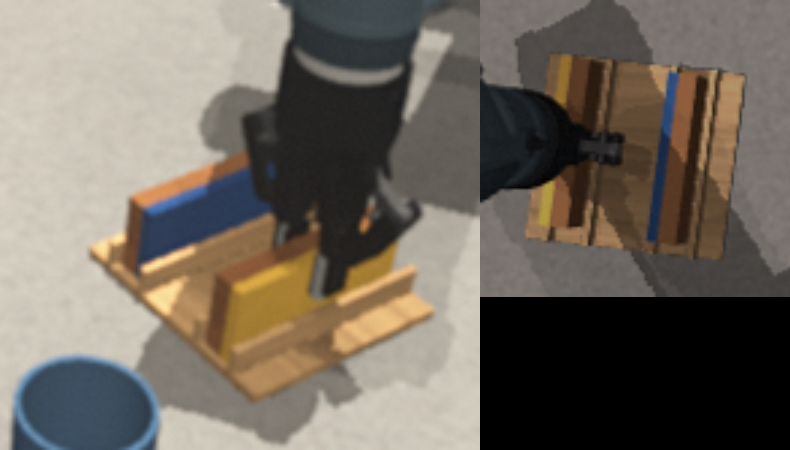

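The crop shows the fingers astride the middle of the yellow plaque, clear of the walls and of the blue one. I'll grip and lift.

```bash
python3 -m handwheel '[{"offset":[0,0,0],"spin":0,"jaw":-1},{"offset":[0,0,0],"spin":0,"jaw":-1},{"offset":[0,0,0],"spin":0,"jaw":-1},{"offset":[0,0,0],"spin":0,"jaw":-1},{"offset":[0,0,-0.01],"spin":0,"jaw":-1},{"offset":[0,0,-0.015],"spin":0,"jaw":-1},{"offset":[0,0,-0.03],"spin":0,"jaw":-1},{"offset":[0,0,-0.04],"spin":0,"jaw":-1},{"offset":[0,0,-0.04],"spin":0,"jaw":-1},{"offset":[0,0,-0.04],"spin":0,"jaw":-1},{"offset":[0,0,-0.02],"spin":0,"jaw":-1},{"offset":[0,0,0],"spin":0,"jaw":-1}]'
python3 -c "
from h import *
# yellow side is +tool y now; want it along jig +x (yaw -10)
p=jig(25,-24);print(p); go(*p,74,-10)"
```

```text
time_s: 4.5
ee_pos: [443.8, 304.3, 247.9]
orientation: [[-0.992, 0.125, 0.004], [0.125, 0.992, 0.002], [-0.004, 0.003, -1.0]]
wrist_force: [-0.4, -0.7, -2.9]
gripper_width: 23.3
gripper_force: 58.9
(np.float64(581.652637561299), np.float64(-251.87659051396625))
t 4.5 pos [443.8 304.3 247.9] yaw_y 82.8 F [-0.4 -0.7 -2.9] w 23.3
spin -1.522  tool dx 523.8 dy -232.3 dz 173.9
```

```bash
python3 -m handwheel '[{"offset":[-0.0172,-0.0445,0],"spin":0,"jaw":-1},{"offset":[-0.0172,-0.0445,0],"spin":0,"jaw":-1},{"offset":[-0.0172,-0.0445,0],"spin":0,"jaw":-1},{"offset":[-0.0172,-0.0445,0],"spin":0,"jaw":-1},{"offset":[-0.0172,-0.0445,0],"spin":0,"jaw":-1},{"offset":[-0.0172,-0.0445,0],"spin":0,"jaw":-1},{"offset":[-0.0172,-0.0445,0],"spin":0,"jaw":-1},{"offset":[-0.0172,-0.0445,0],"spin":0,"jaw":-1},{"offset":[-0.0172,-0.0445,0],"spin":0,"jaw":-1},{"offset":[-0.0172,-0.0445,0],"spin":0,"jaw":-1},{"offset":[-0.0172,-0.0445,0],"spin":0,"jaw":-1},{"offset":[-0.0172,-0.0445,0],"spin":0,"jaw":-1}]'
python3 -m handwheel '[{"offset":[0,0,0],"spin":0.18,"jaw":-1},{"offset":[0,0,0],"spin":0.18,"jaw":-1},{"offset":[0,0,0],"spin":0.18,"jaw":-1},{"offset":[0,0,0],"spin":0.18,"jaw":-1},{"offset":[0,0,0],"spin":0.18,"jaw":-1},{"offset":[0,0,0],"spin":0.18,"jaw":-1},{"offset":[0,0,0],"spin":0.18,"jaw":-1},{"offset":[0,0,0],"spin":0.18,"jaw":-1},{"offset":[0,0,0],"spin":0.18,"jaw":-1},{"offset":[0,0,0],"spin":0,"jaw":-1},{"offset":[0,0,0],"spin":0,"jaw":-1}]'
python3 -c "
from h import *
go(*jig(25,-24),74,-10)"
```

```text
time_s: 6.0
ee_pos: [580.0, -253.1, 243.7]
orientation: [[-0.992, 0.126, -0.002], [0.126, 0.992, 0.001], [0.002, 0.001, -1.0]]
wrist_force: [-0.4, -1.4, -0.6]
gripper_width: 23.2
gripper_force: 59.2
time_s: 7.38
ee_pos: [580.1, -251.7, 244.5]
orientation: [[0.172, 0.985, -0.001], [0.985, -0.172, 0.001], [0.001, -0.001, -1.0]]
wrist_force: [0.3, -0.6, -1.1]
gripper_width: 23.5
gripper_force: 59.4
t 7.375 pos [ 580.1 -251.7  244.5] yaw_y -9.9 F [ 0.3 -0.6 -1.1] w 23.5
spin 0.002  tool dx 0.1 dy 1.6 dz 170.5
```

```bash
python3 -m handwheel '[{"offset":[0,0.0015,0.03],"spin":0,"jaw":-1},{"offset":[0,0,0.04],"spin":0,"jaw":-1},{"offset":[0,0,0.035],"spin":0,"jaw":-1},{"offset":[0,0,0.03],"spin":0,"jaw":-1},{"offset":[0,0,0.015],"spin":0,"jaw":-1},{"offset":[0,0,0],"spin":0,"jaw":-1},{"offset":[0,0,0],"spin":0,"jaw":-1}]'
python3 - <<'E'
from h import *
go(*jig(25,-24),72.4,-10)
for n in("scene","top"): cv2.imwrite(f"pics/{n}2.png",capture(n)[:,:,::-1])
a=cv2.resize(cv2.imread("pics/scene2.png")[160:290,200:330],None,fx=3,fy=3);b=cv2.resize(cv2.imread("pics/top2.png")[170:270,335:470],None,fx=3,fy=3)
b=cv2.copyMakeBorder(b,0,90,0,0,0)
cv2.imwrite("pics/c3.png",np.hstack([a,b]))
E
```

```text
time_s: 8.25
ee_pos: [582.9, -252.7, 96.7]
orientation: [[0.174, 0.985, 0.002], [0.985, -0.174, -0.001], [-0.001, 0.002, -1.0]]
wrist_force: [1.3, -0.7, -2.0]
gripper_width: 23.2
gripper_force: 59.5
t 8.25 pos [ 582.9 -252.7   96.7] yaw_y -10.0 F [ 1.3 -0.7 -2. ] w 23.2
spin -0.000  tool dx 0.6 dy -1.4 dz 24.3
```

View pics/c3.png

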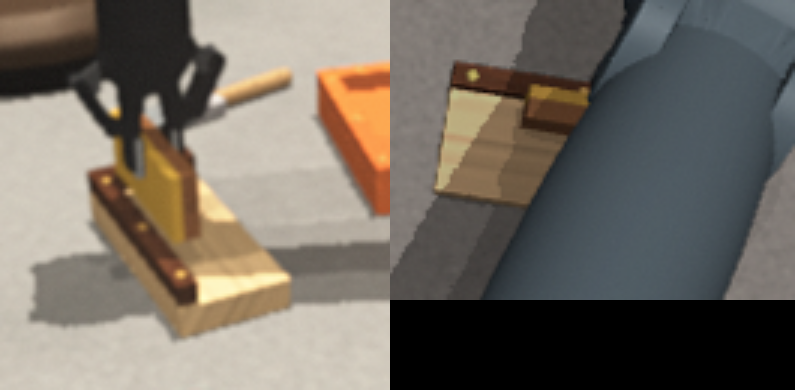

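The picture shows the plaque above the platform beside the long fence, with yellow facing it. Next I lower it gently.

```bash
python3 -m handwheel '[{"offset":[0,-0.001,0.01],"spin":0,"jaw":-1},{"offset":[0,0,0.009],"spin":0,"jaw":-1},{"offset":[0,0,0.002],"spin":0,"jaw":-1},{"offset":[0,0,0.0015],"spin":0,"jaw":-1},{"offset":[0,0,0.0015],"spin":0,"jaw":-1},{"offset":[0,0,0],"spin":0,"jaw":-1},{"offset":[0,0,0],"spin":0,"jaw":-1}]'
```

```text
time_s: 9.22
ee_pos: [580.8, -251.9, 72.5]
orientation: [[0.174, 0.985, 0.0], [0.985, -0.174, -0.0], [-0.0, 0.0, -1.0]]
wrist_force: [-2.3, 0.9, 6.2]
gripper_width: 22.9
gripper_force: 60.4
```

```bash
python3 -m handwheel '[{"offset":[0,0,0],"spin":0,"jaw":-0.3},{"offset":[0,0,0],"spin":0,"jaw":0},{"offset":[0,0,0],"spin":0,"jaw":0.5},{"offset":[0,0,0],"spin":0,"jaw":1},{"offset":[0,0,0],"spin":0,"jaw":1},{"offset":[0,0,0],"spin":0,"jaw":1},{"offset":[0,0,-0.006],"spin":0,"jaw":1},{"offset":[0,-0.012,0],"spin":0,"jaw":1},{"offset":[0,-0.01,0],"spin":0,"jaw":1},{"offset":[0,-0.005,0],"spin":0,"jaw":1},{"offset":[0,-0.004,0],"spin":0,"jaw":1},{"offset":[0,-0.004,0],"spin":0,"jaw":1}]'
python3 - <<'E'
from h import *
for n in("scene","top"): cv2.imwrite(f"pics/{n}3.png",capture(n)[:,:,::-1])
a=cv2.resize(cv2.imread("pics/scene3.png")[160:290,200:330],None,fx=4,fy=4)
cv2.imwrite("pics/c4.png",a)
E
```

```text
time_s: 10.72
ee_pos: [546.7, -246.0, 77.5]
orientation: [[0.174, 0.985, 0.001], [0.985, -0.174, -0.0], [-0.0, 0.001, -1.0]]
wrist_force: [-0.3, -0.7, 0.5]
gripper_width: 85.7
gripper_force: 0.2
```

View pics/c4.png

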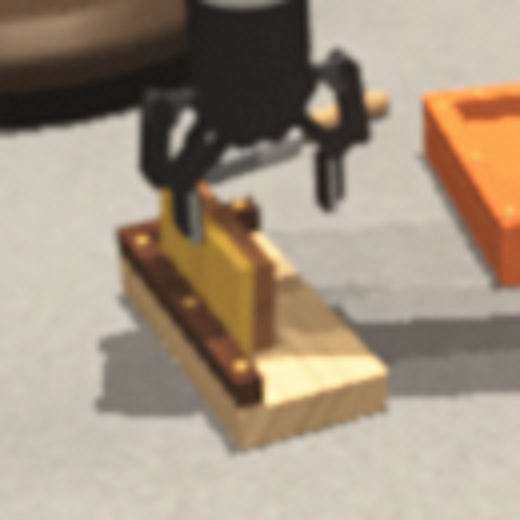

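The plaque stands at the fence and the pushing finger is just on its yellow face near the top. I keep pushing.

```bash
python3 -m handwheel '[{"offset":[0,-0.004,0],"spin":0,"jaw":1},{"offset":[0,-0.004,0],"spin":0,"jaw":1},{"offset":[0,-0.004,0],"spin":0,"jaw":1},{"offset":[0,-0.004,0],"spin":0,"jaw":1},{"offset":[0,-0.004,0],"spin":0,"jaw":1},{"offset":[0,-0.004,0],"spin":0,"jaw":1},{"offset":[0,0,0],"spin":0,"jaw":1},{"offset":[0,0,0],"spin":0,"jaw":1}]'
python3 - <<'E'
from h import *
for n in("scene","top"): cv2.imwrite(f"pics/{n}4.png",capture(n)[:,:,::-1])
a=cv2.resize(cv2.imread("pics/scene4.png")[160:290,200:330],None,fx=4,fy=4)
cv2.imwrite("pics/c5.png",a)
E
```

```text
time_s: 11.82
ee_pos: [523.0, -241.8, 77.3]
orientation: [[0.174, 0.985, 0.0], [0.985, -0.174, 0.0], [0.0, 0.0, -1.0]]
wrist_force: [0.1, 0.4, 0.9]
gripper_width: 85.4
gripper_force: 0.0
```

View pics/c5.png

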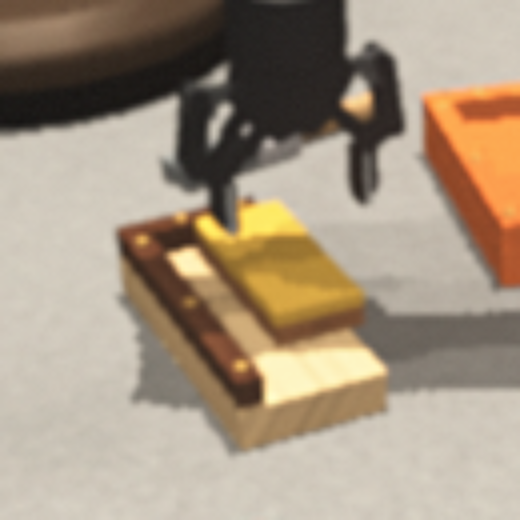

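The plaque now lies flat on the platform with yellow up, about 25–30 mm from the long fence. I'll raise, retreat towards the base and turn the jaws along the plaque to push with both fingers.

```bash
python3 -m handwheel '[{"offset":[0,0,-0.03],"spin":0,"jaw":1},{"offset":[0,-0.03,-0.03],"spin":0,"jaw":1},{"offset":[0,-0.05,0],"spin":0,"jaw":1},{"offset":[0,-0.04,0],"spin":-0.171,"jaw":1},{"offset":[0,0,0],"spin":-0.175,"jaw":1},{"offset":[0,0,0],"spin":-0.175,"jaw":1},{"offset":[0,0,0],"spin":-0.175,"jaw":1},{"offset":[0,0,0],"spin":-0.175,"jaw":1},{"offset":[0,0,0],"spin":-0.175,"jaw":1},{"offset":[0,0,0],"spin":-0.175,"jaw":1},{"offset":[0,0,0],"spin":-0.175,"jaw":1},{"offset":[0,0,0],"spin":-0.175,"jaw":1}]'
cat > m.py <<'E'
from h import *
import sys
im=capture("top");cv2.imwrite(f"pics/top_{sys.argv[1]}.png",im[:,:,::-1])
c=blob(im,(22,130,60),(34,255,255),(335,180,460,275))
r=cv2.minAreaRect(c);w=ray("top",cv2.boxPoints(r),54)[:,:2]
c0,s0=np.cos(np.radians(-10)),np.sin(np.radians(-10))
q=(w-[561.2,-223.9])@np.array([[c0,-s0],[s0,c0]])
e=[q[1]-q[0],q[2]-q[1]];e=max(e,key=np.linalg.norm)
print("jig-frame corners",q,"centre",q.mean(0),"size",np.linalg.norm(q-np.roll(q,1,0),axis=1),"length angle to jig y",(np.degrees(np.arctan2(-e[0],e[1]))+90)%180-90)
E
python3 m.py 5; python3 -c "
from h import *
go(*jig(-90,-30),50,80)"
```

```text
time_s: 13.42
ee_pos: [404.9, -220.9, 137.4]
orientation: [[-0.986, 0.168, 0.0], [0.168, 0.986, -0.0], [-0.0, -0.0, -1.0]]
wrist_force: [-0.5, 0.5, 0.5]
gripper_width: 85.1
gripper_force: 0.0
jig-frame corners [[-51.8  46.5]
 [ 10.1  46. ]
 [  9.2 -96.6]
 [-52.5 -95.5]] centre [-21.3 -24.9] size [142.1  61.9 142.6  61.7] length angle to jig y -0.3613241613495006
t 13.475 pos [ 404.9 -220.9  137.4] yaw_y 80.5 F [-0.6 -0.3  1. ] w 85.5
spin 0.009  tool dx -64.5 dy -5.8 dz 87.4
```

```bash
python3 -m handwheel '[{"offset":[-0.045,-0.006,0],"spin":0.009,"jaw":0},{"offset":[-0.02,0,0.03],"spin":0,"jaw":0},{"offset":[0,0,0.03],"spin":0,"jaw":0},{"offset":[0,0,0.022],"spin":0,"jaw":0},{"offset":[0,0,0.01],"spin":0,"jaw":0},{"offset":[-0.015,0,0],"spin":0,"jaw":0},{"offset":[-0.01,0,0],"spin":0,"jaw":0},{"offset":[-0.005,0,0],"spin":0,"jaw":0},{"offset":[-0.005,0,0],"spin":0,"jaw":0},{"offset":[-0.005,0,0],"spin":0,"jaw":0},{"offset":[0,0,0],"spin":0,"jaw":0}]'
python3 -c "
from h import *
go(*jig(-31,-30),46,80)"; python3 m.py 6
```

```text
time_s: 14.85
ee_pos: [507.5, -245.7, 45.4]
orientation: [[-0.983, 0.183, 0.001], [0.183, 0.983, -0.0], [-0.001, 0.0, -1.0]]
wrist_force: [-0.7, -0.5, 0.4]
gripper_width: 42.7
gripper_force: 0.0
t 14.85 pos [ 507.5 -245.7   45.4] yaw_y 79.5 F [-0.7 -0.5  0.4] w 42.7
spin -0.009  tool dx -18.1 dy 0.8 dz -0.6
jig-frame corners [[-1.3 46.6]
 [22.4 44.5]
 [21.9 39.6]
 [-1.7 41.7]] centre [10.3 43.1] size [ 4.9 23.7  4.9 23.7] length angle to jig y 84.92457196726366
```

```bash
python3 -m handwheel '[{"offset":[-0.003,0,0],"spin":-0.009,"jaw":0},{"offset":[-0.003,0,0],"spin":0,"jaw":0},{"offset":[-0.003,0,0],"spin":0,"jaw":0},{"offset":[-0.003,0,0],"spin":0,"jaw":0},{"offset":[-0.002,0,0],"spin":0,"jaw":0},{"offset":[0,0,0],"spin":0,"jaw":0}]'
python3 -m handwheel '[{"offset":[-0.002,0,0],"spin":0,"jaw":0},{"offset":[-0.001,0,0],"spin":0,"jaw":0},{"offset":[0,0,0],"spin":0,"jaw":0}]'
python3 -m handwheel '[{"offset":[-0.0015,0,0],"spin":0,"jaw":0},{"offset":[0,0,0],"spin":0,"jaw":0}]'
python3 -c "
from h import *
go(*jig(-31,-30),46,80)"
```

```text
time_s: 15.65
ee_pos: [521.2, -248.1, 45.3]
orientation: [[-0.985, 0.174, 0.001], [0.174, 0.985, -0.0], [-0.001, 0.0, -1.0]]
wrist_force: [-1.5, -0.7, -0.3]
gripper_width: 42.9
gripper_force: 0.0
time_s: 16.02
ee_pos: [523.8, -248.5, 45.3]
orientation: [[-0.985, 0.174, 0.0], [0.174, 0.985, 0.0], [-0.0, 0.0, -1.0]]
wrist_force: [-0.2, 0.5, 0.4]
gripper_width: 42.3
gripper_force: 0.3
time_s: 16.27
ee_pos: [525.4, -248.8, 45.3]
orientation: [[-0.985, 0.174, 0.0], [0.174, 0.985, 0.0], [-0.0, 0.0, -1.0]]
wrist_force: [0.1, -0.7, 0.2]
gripper_width: 43.0
gripper_force: 0.2
t 16.275 pos [ 525.4 -248.8   45.3] yaw_y 80.0 F [ 0.1 -0.7  0.2] w 43.0
spin -0.000  tool dx 0.0 dy 0.8 dz -0.7
```

```bash
for i in 1 ; do :; done
python3 -m handwheel '[{"offset":[-0.0015,0,0],"spin":0,"jaw":0},{"offset":[0,0,0],"spin":0,"jaw":0}]' | grep -E "pos|force"
python3 -m handwheel '[{"offset":[-0.0015,0,0],"spin":0,"jaw":0},{"offset":[0,0,0],"spin":0,"jaw":0}]' | grep -E "pos|force"
python3 -m handwheel '[{"offset":[-0.001,0,0],"spin":0,"jaw":0},{"offset":[0,0,0],"spin":0,"jaw":0}]' | grep -E "pos|force"
python3 - <<'E'
from h import *
a=capture("scene")[160:290,200:330]
cv2.imwrite("pics/c6.png",cv2.resize(a,None,fx=4,fy=4)[:,:,::-1])
E
```

```text
ee_pos: [525.9, -248.9, 45.1]
wrist_force: [-4.2, 0.5, 2.8]
gripper_force: 1.8
ee_pos: [526.0, -248.8, 44.9]
wrist_force: [-6.7, 1.3, 4.7]
gripper_force: 3.5
ee_pos: [526.0, -248.7, 44.9]
wrist_force: [-9.3, 0.4, 5.9]
gripper_force: 4.7
```

View pics/c6.png

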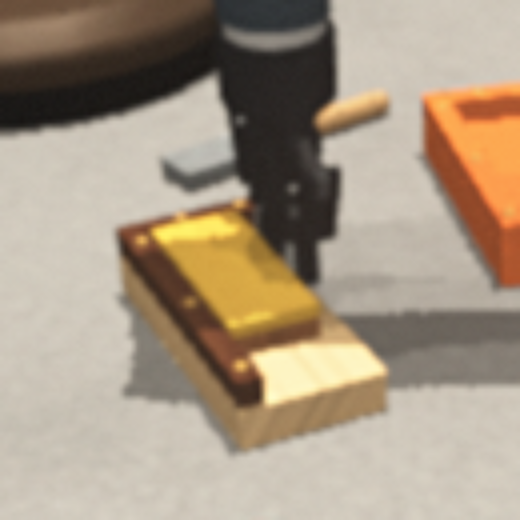

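The plaque is against the long fence (force builds with no further motion). Next I push on its open end towards the short fence with closed fingers.

```bash
python3 -m handwheel '[{"offset":[0.025,0,0],"spin":0,"jaw":0},{"offset":[0,0,-0.04],"spin":0,"jaw":-1},{"offset":[0,0,-0.03],"spin":0,"jaw":-1},{"offset":[-0.02,0.04,0],"spin":0,"jaw":-1},{"offset":[-0.02,0.04,0],"spin":0,"jaw":-1},{"offset":[-0.02,0.04,0],"spin":0,"jaw":-1},{"offset":[0,0,0],"spin":0,"jaw":-1},{"offset":[0,0,0],"spin":0,"jaw":-1}]'
python3 -c "
from h import *
go(*jig(10,90),46,80)"
```

```text
time_s: 18.08
ee_pos: [584.6, -137.6, 115.3]
orientation: [[-0.985, 0.174, 0.0], [0.174, 0.985, -0.0], [-0.0, -0.0, -1.0]]
wrist_force: [-0.7, 0.0, 0.9]
gripper_width: -0.1
gripper_force: 0.0
t 18.075 pos [ 584.6 -137.6  115.3] yaw_y 80.0 F [-0.7  0.   0.9] w -0.1
spin 0.000  tool dx -1.9 dy 0.9 dz 69.3
```

```bash
python3 -m handwheel '[{"offset":[0,0,0.03],"spin":0,"jaw":-1},{"offset":[0,0,0.025],"spin":0,"jaw":-1},{"offset":[0,0,0.014],"spin":0,"jaw":-1},{"offset":[0,-0.015,0],"spin":0,"jaw":-1},{"offset":[0,-0.006,0],"spin":0,"jaw":-1},{"offset":[0,-0.003,0],"spin":0,"jaw":-1},{"offset":[0,-0.003,0],"spin":0,"jaw":-1},{"offset":[0,-0.002,0],"spin":0,"jaw":-1},{"offset":[0,0,0],"spin":0,"jaw":-1}]' | grep -E "pos|force"
python3 -m handwheel '[{"offset":[0,-0.002,0],"spin":0,"jaw":-1},{"offset":[0,-0.001,0],"spin":0,"jaw":-1},{"offset":[0,0,0],"spin":0,"jaw":-1}]' | grep -E "pos|force"
python3 -m handwheel '[{"offset":[0,-0.0015,0],"spin":0,"jaw":-1},{"offset":[0,0,0],"spin":0,"jaw":-1}]' | grep -E "pos|force"
python3 -c "
from h import *
go(*jig(10,54.5),46,80)"
```

```text
ee_pos: [579.5, -165.9, 46.4]
wrist_force: [0.5, 0.2, -0.1]
gripper_force: 0.0
ee_pos: [578.9, -168.8, 46.3]
wrist_force: [1.1, 1.1, -0.3]
gripper_force: 0.5
ee_pos: [578.6, -170.5, 46.3]
wrist_force: [-0.5, 1.7, 0.7]
gripper_force: 0.3
t 19.825 pos [ 578.6 -170.5   46.3] yaw_y 80.0 F [-0.5  1.7  0.7] w 0.3
spin -0.000  tool dx -2.2 dy -1.1 dz 0.3
```

```bash
python3 -m handwheel '[{"offset":[0,-0.0015,0],"spin":0,"jaw":-1},{"offset":[0,0,0],"spin":0,"jaw":-1}]' | grep -E "pos|wrist"
python3 -m handwheel '[{"offset":[0,-0.0015,0],"spin":0,"jaw":-1},{"offset":[0,0,0],"spin":0,"jaw":-1}]' | grep -E "pos|wrist"
python3 -m handwheel '[{"offset":[0,-0.001,0],"spin":0,"jaw":-1},{"offset":[0,0,0],"spin":0,"jaw":-1}]' | grep -E "pos|wrist"
python3 -c "
from h import *
go(*jig(10,54.5),46,80)"; python3 m.py 7
```

```text
ee_pos: [578.3, -171.9, 46.3]
wrist_force: [-0.1, 1.1, 0.2]
ee_pos: [578.3, -172.1, 46.3]
wrist_force: [0.8, 4.9, 2.4]
ee_pos: [578.2, -172.1, 46.3]
wrist_force: [1.8, 6.8, 1.5]
t 20.575 pos [ 578.2 -172.1   46.3] yaw_y 80.1 F [1.8 6.8 1.5] w 0.2
spin 0.001  tool dx -2.2 dy 0.5 dz 0.3
jig-frame corners [[ -21.4  -31.6]
 [  40.3  -32.5]
 [  39.8 -100.9]
 [ -21.7  -99.8]] centre [  9.2 -66.2] size [68.1 61.6 68.4 61.6] length angle to jig y -0.39273968464823383
```

The plaque stopped at the short fence (force rises, no motion). I'll back off, retreat and check.

```bash
python3 -m handwheel '[{"offset":[0,0.015,0],"spin":0,"jaw":-1},{"offset":[0,0.01,-0.03],"spin":0,"jaw":-1},{"offset":[0,0,-0.05],"spin":0,"jaw":-1},{"offset":[0.05,0,0],"spin":0,"jaw":-1},{"offset":[0.05,0,0],"spin":0,"jaw":-1},{"offset":[0.05,0,0],"spin":0,"jaw":-1},{"offset":[0.03,0,0],"spin":0,"jaw":-1},{"offset":[0,0,0],"spin":0,"jaw":-1}]' | grep -E "pos|wrist"
python3 m.py 8
python3 - <<'E'
from h import *
t=cv2.imread("pics/top_8.png")[180:260,340:460];s=capture("scene")[180:280,215:315,::-1]
cv2.imwrite("pics/c7.png",np.hstack([cv2.resize(t,(480,320)),cv2.resize(s,(320,320))]))
E
```

```text
ee_pos: [402.6, -117.6, 126.1]
wrist_force: [0.6, 0.4, -0.6]
jig-frame corners [[ -21.9   42. ]
 [  39.9   41.9]
 [  40.  -100.6]
 [ -21.7  -99.9]] centre [  9.1 -29.1] size [141.9  61.9 142.4  61.7] length angle to jig y 0.0359121183211073
```

View pics/c7.png

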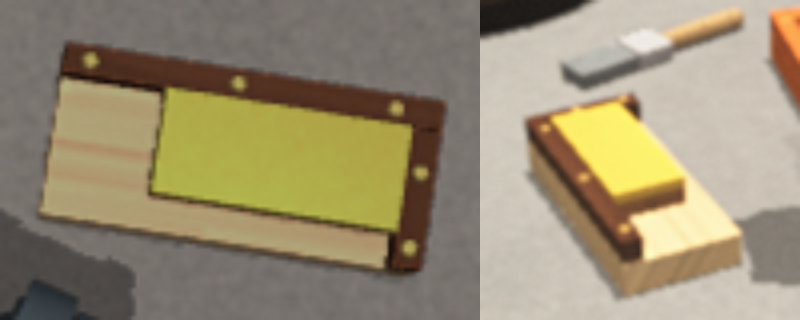

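The plaque sits yellow up in the fence corner, with no visible gap at either fence. The measured centre is within 1 mm of ideal and the angle within about 0.04°.

```bash
python3 -c "
from rig import *
print(finish_job())"
```

```text
the job is handed in; nothing more can be done
None
```

The yellow plaque lies flat, yellow face up, against both fences of the plywood jig (last measured about 1 mm from ideal, angle about 0.04°), the blue plaque and other items were left alone, and the job is handed in, though the hand-in returned no verdict.

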